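Raise the test enclosure's window to the pointer

TASK

Raise the counterweighted sliding window of the bench test enclosure: with the fingertips push it up from beneath its lip until the lip is level with the pointer clamped on the frame beside it, then leave it there and draw the hand away. Only push - do not pinch the lip - and neither shift the pointer nor disturb the adapters, tools and other things standing about.

Things in the scene. Friction and masses are not known exactly. Their poses are not given: they have to be found in the camera images.
- enclosure: fixed test enclosure: aluminium frame, clear panes, 300 mm deep, 360 wide, 353 high, open back. Origin: centre of its underside on the table; x points from its front (robot side) to its back, y left, z up. Its front leans back 30 degrees from vertical, from 60 mm up and 120 mm in front of the origin; jambs 30 mm wide at 155 mm left and right of the middle stand 12 mm out. Below: a sill.
- sash (a joint): how far the sliding window (clear pane, aluminium frame) is raised along the slope, m: 0 = right down, 0.19 = upper stop. Counterweighted: it stays where it is left; about 4 N of friction must be overcome to move it either way. In the rules sash_c0 is the lower half of its lip's thickness, with the underside, and sash_c1 the upper half.
- lip_edge (a point): middle of the front edge of the window's lip, at half thickness; moves with the window. z: up the slope, the way it slides (30 degrees from vertical, leaning to the back); -x: square out of the window to the robot, rising 30 degrees; y: left. The lip is a straight dark steel ledge along the window's bottom, 250 mm long, 16 mm thick (8 above and 8 below this point along z), 40 mm deep.
- pointer_tip (a point): tip of the dark steel pointer, a block 36 mm wide, 26 high with a black thumbscrew, clamped at a varying height on the front of the right-hand jamb; it slides if knocked. The tip points left at the lip's end, which passes 6 mm from it. Axes as lip_edge: the lip is level with it when both points agree along that z. It starts 35 to 155 mm above the lip along the slope.
- adapter_large: plain steel coaxial adapter standing upright, stepped round body 28 mm across, 42 mm tall; origin under its centre
- adapter_small: smaller steel coaxial adapter standing upright, 22 mm across, 34 mm tall; origin under its centre
- cap: low black plastic dust cap, 30 mm across, 12 mm high, on the table in front of the enclosure, under or nearly under the lip; origin under its centre
- screwdriver: screwdriver with a wooden handle, 160 mm long, lying on the table to the right in front of the enclosure
- wrench: steel spanner, 170 mm long, lying on the table to the left in front of the enclosure
- filter: aluminium filter block with brass connectors, 90 x 130 x 30 mm, lying inside the enclosure on its 20 mm base; origin under its centre

How it is judged (in metres and radians):
On the way:
1. the fingers bear on the underside of the lip and have raised the window by more than 10 mm (contact force between the fingers and sash_c0 above 0.7 N and distance of lip_edge from where it was at the start of the episode above 0.01 m), for 0.1 s.
At the end, for the whole second after the job is handed in: The lip's mid-thickness is within 8 mm of the pointer's tip along the slope, the window is at rest, the pointer is within 5 mm of where it was, and every adapter, tool, cap and the filter is within 20 mm of where it was (z of lip_edge in the frame of pointer_tip between -0.008 and 0.008 m and velocity of joint sash between -0.005 and 0.005 m/s and distance of pointer_tip from where it was at the start of the episode below 0.005 m and distance of each of adapter_large, adapter_small, cap, screwdriver, wrench, filter from where it was at the start of the episode below 0.02 m); the robot touches nothing.
It fails at once if the lip is pinched: fingers press on its underside and its top at once (contact force between the fingers and sash_c0 above 0.7 N and contact force between the fingers and sash_c1 above 0.7 N).
It fails at once if the pointer is shifted by more than 5 mm (distance of pointer_tip from where it was at the start of the episode above 0.005 m).
It fails at once if one of the things standing about is moved or lifted by more than 20 mm (not (distance of adapter_large from where it was at the start of the episode below 0.02 m) or not (distance of adapter_small from where it was at the start of the episode below 0.02 m) or not (distance of cap from where it was at the start of the episode below 0.02 m) or not (distance of screwdriver from where it was at the start of the episode below 0.02 m) or not (distance of wrench from where it was at the start of the episode below 0.02 m) or not (distance of filter from where it was at the start of the episode below 0.02 m)).
It also fails if it takes over 38 s, if anything falls off the work surface, if the arm or the gripper's body presses on something with over 40 N, if the wrist force passes 120 N, or if a joint passes its speed limit or range.

ROBOT

A 7-joint arm with a two-finger parallel gripper is mounted at the origin on the work surface. World frame = base frame: x ahead of the robot, y to its left, z up, the work surface at z = 0. Lengths are in m, angles in degrees, forces in N, time in s.
With the tool pointing down it reaches from about 0.425 to 0.875 m from the base axis. Payload 4.7 kg.
Tool frame: the origin (TCP) lies midway between the tips of the shut fingers; the grasp point (between the pads) lies 19 mm behind it; z points along the fingers, y is the direction in which the jaws open and shut (so a half turn about z gives the same grasp; the last joint's range is limited). The gripper opens to 87 mm and grips with 3 to 60 N. Pads are 19 mm wide; open, the fingers measure 117 mm over their backs; the gripper's body (75 mm by 190 mm) begins 51 mm behind the grasp point.
Start: joints at [-67.317, 18.392, -4.016, 83.108, 1.295, 78.541, -3.26], TCP at [0.242, 0.603, 0.223] pointing down, gripper open.
Joint ranges: [-163.93, 163.93], [-17.29, 119.83], [-79.2, 71.16], [3.27, 140.29], [-89.18, 269.18], [5.43, 117.66], [-154.24, 154.24]. Speed limits (degrees/s): [147.25, 147.25, 180, 180, 180, 180, 180].

INTERFACE

Orientations are given as [roll, pitch, yaw] about the fixed x, y, z axes, in that order (R = Rz(yaw) Ry(pitch) Rx(roll)).
In Python, from cell import env gives the robot as it stands. The module is installed in compiled form; this text tells all that it offers.
- The arm moves only by the tool servo_tool, never from a script. Its argument "plan" is a list of rows, each a list of 3 entries, a list of its own where there are three numbers: the opening, from 0 (shut) to 1 (fully open), then the shift along the tool's x, y, z in cm, then the turn, a rotation vector about the tool's x, y, z in degrees. A call has 1 to 20 rows; each row shifts and turns the pose as measured when the row begins, along the tool's axes as they then stand; what a row does not reach is not made up. A row lasts 1/12 s, in which the tool goes at most 41.7 mm and 7.16 degrees, less where a joint would pass 70% of its speed; a pose out of reach is approached as far as the arm can. A call is refused whole if a number of a shift passes 4.17 or a number of a turn 7.16, either way. A call with a gripper value outside its range is refused whole. The fingers move at their own pace and stop on an object; "force" is the grip in N (left out, the last holds). Time passes only in rows, so rows that do not move let the fingers close. It gives the time, the measured TCP pose, the force and the opening at its end, in the units of the state.
- env.get_obs(): the state, without advancing time (a new reading comes with each control period).
- env.read_camera(name): name is "scene" or "top" or "wrist"; returns a dict with "image" (420x560x3 uint8, blue, green, red), "fx", "fy", "cx", "cy" (pixels), "k1" (the pictures are not rectified: a ray, as slopes to the right and down, at radius r is drawn at 1 + k1 r^2 times it, then the intrinsics apply), "rvec" (rotation vector, rad) and "tvec" (3), from world to camera coordinates, as OpenCV has them; the wrist camera has in their place "T_tool_cam" (4x4, takes a point from camera to tool coordinates, whose origin is the TCP and whose axes are the flange's). Camera axes: x right, y down, z forward; pixel columns grow to the right and rows downward; lengths in m; the calibration is good to about 2 mm. A picture is of the moment at which its call begins: read the wrist's pose just before it. There is no depth.
- env.sign_off(): hands the job in, once; it reports no verdict.
The state is a dict: "time_s": time; "qpos": joint angles; "joint_velocities": joint speeds; "effort": joint torques, N m; "tool_pos": TCP position; "tool_rot": TCP orientation; "force": force on the tool from outside, world axes, zero at the start; "wrist_torque": the same for the moment, N m; "grip_width": finger opening in m.
Only numpy, scipy, OpenCV 4.12 (cv2) and the standard library are available. Lean on these libraries where they do the work, as an engineer would, in place of code of your own. Each camera call takes 0.05 s, during which the arm holds its last target. There are 200 camera calls.

## Working session

There is one attempt and no reset: what is moved stays moved. The work goes in short steps, Python scripts to look and compute and a tool call to move; the robot and the scene stay as the last step left them, time stands still between calls to the robot, and variables do not carry over. Pictures are saved under pics/ and viewed, about 8 in all and at most 12, crops included, and the job is handed in when it is done.

Besides the shell and the picture viewer there is one more tool, called after "Emit:" by a JSON object that holds its "name" and its "arguments", one argument or row to a line. servo_tool: Moves the arm, as the interface text tells. Its arguments: {"type":"object","properties":{"plan":{"type":"array"},"force":{"type":"number"}},"required":["plan"]}

```bash
mkdir -p pics
python3 - <<'E'
from cell import env
import cv2
for n in("scene","top"):
    c=env.read_camera(n); cv2.imwrite(f"pics/{n}0.png",cv2.resize(c["image"],(784,588),interpolation=cv2.INTER_CUBIC))
    print(n,{k:v for k,v in c.items() if k!="image"})
print(env.get_obs())
E
```

```text
scene {'fx': 446.88170049415356, 'fy': 446.88170049415356, 'cx': 283.27971316718737, 'cy': 207.19314793421873, 'k1': -0.0927869596082762, 'rvec': array([ 2.34156623,  0.28985427, -0.10777931]), 'tvec': array([-0.55622493, -0.03907333,  1.07735982])}
top {'fx': 461.2691455720334, 'fy': 461.2691455720334, 'cx': 278.671712692795, 'cy': 207.93315570385093, 'k1': -0.060288251506571064, 'rvec': array([ 2.14656416, -2.21031793,  0.05604148]), 'tvec': array([0.0351238 , 0.58292709, 1.06229101])}
{'time_s': 0.1, 'qpos': array([-67.31571357,  18.43609709,  -4.0163837 ,  83.16641969,
         1.29466782,  78.54162858,  -3.26053259]), 'joint_velocities': array([-0.02407363, -0.06810848,  0.0372381 , -0.14236017, -0.0110116 ,
       -0.09774646, -0.0225994 ]), 'effort': array([-3.34647211e-04, -4.92567945e+01, -4.05844487e-01, -3.13396382e+01,
       -6.40442083e-02,  3.94497660e-02,  8.48318450e-05]), 'tool_pos': array([0.24204689, 0.60272523, 0.22156952]), 'tool_rot': array([-1.79901071e+02,  4.81564226e-03,  1.58125489e+02]), 'force': array([ 0.13047697,  0.94844259, -0.02036847]), 'wrist_torque': array([-0.01979843,  0.00667267, -0.02687116]), 'grip_width': 0.08691924540279801}
```

View pics/scene0.png

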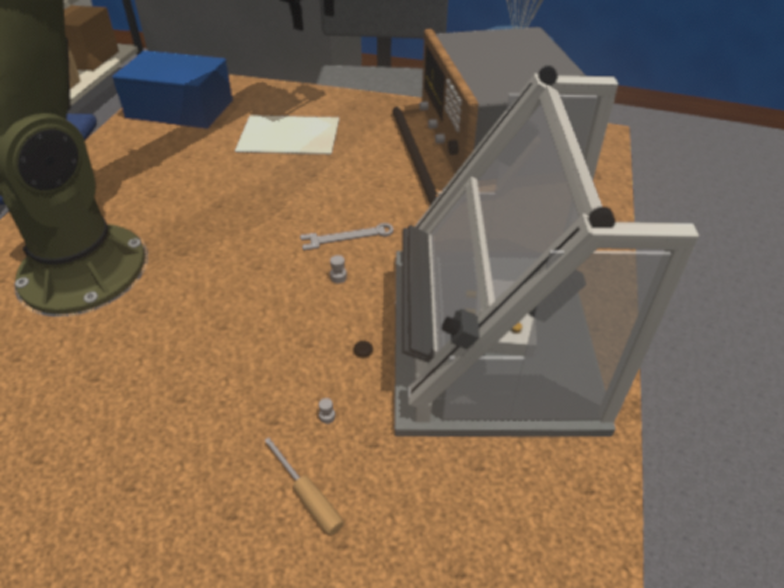

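View pics/top0.png

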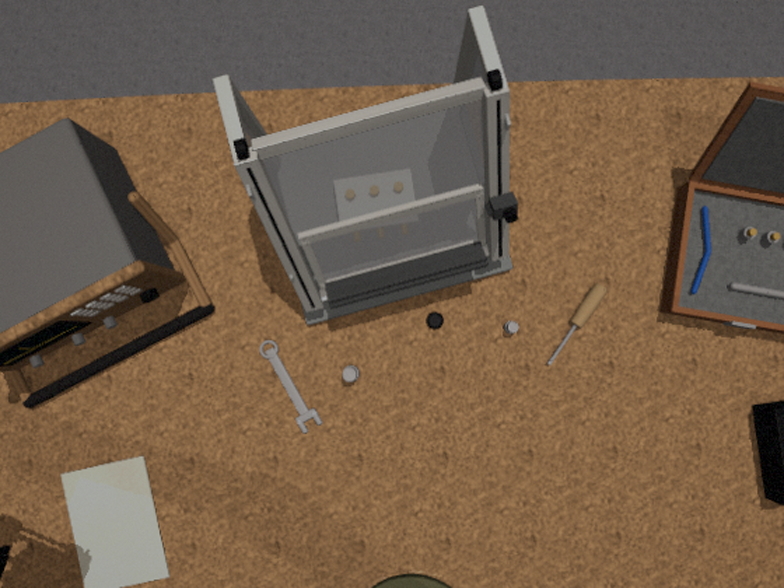

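Scene view: the lip is the dark ledge from (408,230) to (428,355), and the pointer is at (462,328). Top view: the lip runs (328,300)–(488,255), the pointer is at (503,207), the cap at (435,320) and the adapters at (512,327) and (350,374). I'll zoom in to triangulate.

```bash
cat > h.py <<'E'
from cell import env
import cv2, numpy as np
from scipy.optimize import least_squares
from scipy.spatial.transform import Rotation as R
def crop(n,x,y,w,h,s,f):
    c=env.read_camera(n); cv2.imwrite(f,cv2.convertScaleAbs(cv2.resize(c["image"][y:y+h,x:x+w],None,fx=s,fy=s,interpolation=cv2.INTER_CUBIC),alpha=1.6))
def proj(c,P):
    k=np.array([[c["fx"],0,c["cx"]],[0,c["fy"],c["cy"]],[0,0,1]])
    return cv2.projectPoints(np.array(P,float).reshape(-1,3),c["rvec"],c["tvec"],k,np.array([c["k1"],0,0,0.]))[0].reshape(-1,2)
E
python3 - <<'E'
from h import *
crop("scene",270,150,100,140,4.2,"pics/s1.png")
crop("top",215,120,165,115,4.8,"pics/t1.png")
E
```

```text
(no output)
```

View pics/s1.png

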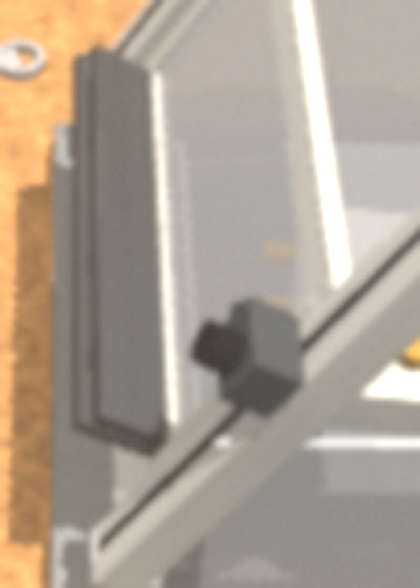

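View pics/t1.png

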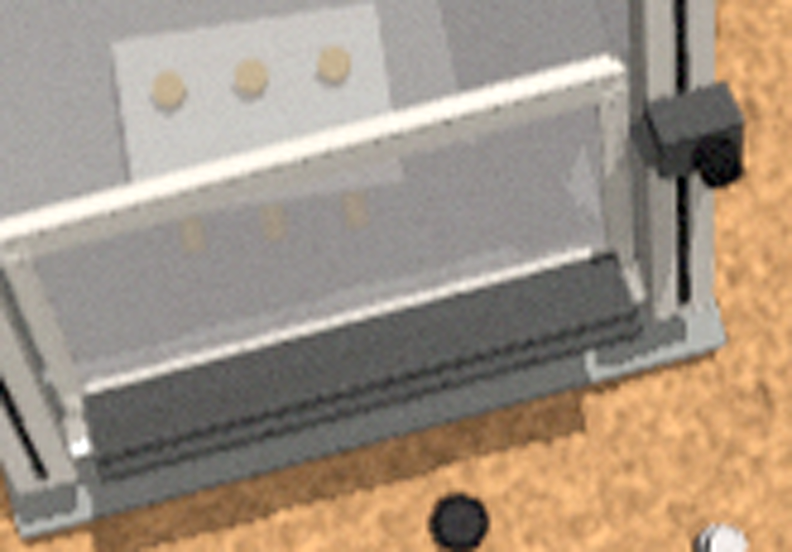

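Scene crop: lip top face corners are (96,48), (150,72), (165,440) and (97,418); the lower front edge runs (76,60)–(74,428). The pointer block's outline is about (250,300), (297,320), (300,382), (268,415), (222,392). Top crop: lip corners are (85,392), (612,255), (638,312) and (98,458). I'll fit these and overlay the model.

```bash
cat >> h.py <<'E'
def frame(p):  # p = x,y,z,yaw of lip_edge -> R (cols: x into window, y left, z up-slope)
    u=np.array([.5,0,.866]); x=np.array([.866,0,-.5]); A=np.c_[x,[0,1,0],u]
    return R.from_euler('z',p[3]).as_matrix()@A
def pts(p,L): return np.array(p[:3])+np.array(L)@frame(p).T
E
python3 - <<'E'
from h import *
cs,ct=env.read_camera("scene"),env.read_camera("top")
S=lambda a:np.array(a)/4.2+[270-.5+.5/4.2,150-.5+.5/4.2]; T=lambda a:np.array(a)/4.8+[215-.5+.5/4.8,120-.5+.5/4.8]
h=.125
L=[[0,h,.008],[.04,h,.008],[.04,-h,.008],[0,-h,.008],[0,h,-.008],[0,-h,-.008]]
s=S([(96,48),(150,72),(165,440),(97,418),(76,60),(74,428)]); t=T([(98,458),(85,392),(612,255),(638,312),(100,476),(640,335)])
f=lambda p:np.r_[(proj(cs,pts(p,L))-s).ravel(),(proj(ct,pts(p,L))-t).ravel()]
r=least_squares(f,[.65,0,.1,.2],loss='soft_l1'); p=r.x
print(p,np.degrees(p[3]),np.round(r.fun.reshape(-1,2),1).tolist())
# enclosure origin: slope-plane P0 (-.12,0,.06)
cam=lambda c:-cv2.Rodrigues(c["rvec"])[0].T@c["tvec"]
for c in(cs,ct): print("cam in lip frame",(cam(c)-p[:3])@frame(p))
# pointer: block corners in lip frame, unknown z h, x-front a, depth d
# top face (up-slope): corners; scene (250,300) back-left?, print projections for a guess
def blk(q): 
    a,d,z,yc=q; return [[x,y,zz] for zz in(z+.013,z-.013) for x in(a,a+d) for y in(yc+.018,yc-.018)]
for z in(.06,.08,.1):
    B=blk([.02,.03,z,-.155]); 
    print(z,((proj(cs,pts(p,B))-[269.5,149.5])*4.2).astype(int).tolist(),((proj(ct,pts(p,B))-[214.5,119.5])*4.8).astype(int).tolist())
np.save("p.npy",p)
def ray(c,uv,z):
    g=least_squares(lambda q:(proj(c,[q[0],q[1],z])-uv).ravel(),[.6,0]).x; return g
for n,uv,z in(("cap",(435,320),.012),("small",(512,327),.034),("large",(350,374),.042),("sd tip",(549,363),.005),("sd end",(602,285),.01),("wr1",(268,347),.005),("wr2",(310,425),.005)):
    w=ray(ct,np.array(uv)/1.4,z); print(n,w.round(3),"lipframe y",((np.r_[w,0]-p[:3])@R.from_euler('z',p[3]).as_matrix()).round(3))
E
```

```text
[ 0.58777989 -0.01120133  0.11718653  0.2310676 ] 13.239198275806457 [[-0.9, -1.5], [1.7, 0.1], [1.7, 1.0], [-0.9, -1.1], [0.1, 0.5], [-0.0, 1.3], [-0.9, 0.6], [-1.1, -0.6], [0.3, -1.6], [0.3, 0.7], [0.4, 0.8], [0.1, 0.3]]
cam in lip frame [-0.32057836 -0.6369976   0.5336305 ]
cam in lip frame [-0.55464409  0.02981403  0.81440995]
0.06 [[219, 364], [224, 434], [280, 389], [287, 459], [184, 400], [187, 469], [244, 424], [249, 493]] [[650, 183], [732, 161], [629, 131], [709, 110], [651, 220], [731, 199], [630, 169], [709, 149]]
0.08 [[248, 336], [253, 406], [309, 362], [317, 431], [211, 373], [215, 442], [272, 398], [278, 467]] [[649, 152], [732, 130], [628, 101], [709, 79], [650, 191], [731, 170], [629, 140], [709, 119]]
0.1 [[277, 306], [284, 376], [339, 333], [348, 403], [239, 345], [244, 414], [300, 370], [308, 440]] [[648, 121], [733, 99], [626, 69], [710, 47], [649, 162], [732, 140], [628, 110], [709, 88]]
cap [ 0.533 -0.056] lipframe y [-0.063 -0.031 -0.117]
small [ 0.518 -0.181] lipframe y [-0.107 -0.149 -0.117]
large [0.449 0.087] lipframe y [-0.113  0.128 -0.117]
sd tip [ 0.455 -0.246] lipframe y [-0.183 -0.198 -0.117]
sd end [ 0.584 -0.341] lipframe y [-0.079 -0.32  -0.117]
wr1 [0.496 0.229] lipframe y [-0.035  0.254 -0.117]
wr2 [0.363 0.16 ] lipframe y [-0.18   0.218 -0.117]
```

Run:
```python
from h import *
p=np.load("p.npy")
cs,ct=env.read_camera("scene"),env.read_camera("top")
def blk(q): 
    a,d,z,yc=q; return [[x,y,zz] for zz in(z+.013,z-.013) for x in(a,a+d) for y in(yc+.018,yc-.018)]
I=[0,1,2,3,5,7]; s=np.array([(250,300),(255,361),(297,320),(300,382),(222,392),(268,415)])/4.2+[269.5,149.5]
J=[0,1,2,3,4]; t=np.array([(660,148),(742,122),(645,112),(725,87),(665,178)])/4.8+[214.5,119.5]
f=lambda q:np.r_[(proj(cs,pts(p,blk(q)))[I]-s).ravel(),(proj(ct,pts(p,blk(q)))[J]-t).ravel()]
r=least_squares(f,[.02,.03,.08,-.155],loss='soft_l1');q=r.x
print(q,np.round(r.fun.reshape(-1,2),1).tolist())
out=[]
for c,(x,y,w,h,k),n in((cs,(270,150,100,140,4),"s"),(ct,(215,120,165,115,3.2),"t")):
    im=cv2.resize(c["image"][y:y+h,x:x+w],None,fx=k,fy=k,interpolation=cv2.INTER_CUBIC); im=cv2.convertScaleAbs(im,alpha=2)
    for P,col in((pts(p,[[a,b,e] for e in(.008,-.008) for a in(0,.04) for b in(.125,-.125)]),(0,0,255)),(pts(p,blk(q)),(0,255,0))):
        U=((proj(c,P)-[x-.5,y-.5])*k).astype(int)
        for a,b in((0,1),(2,3),(0,2),(1,3),(4,5),(6,7),(4,6),(5,7),(0,4),(1,5),(2,6),(3,7)): cv2.line(im,U[a].tolist(),U[b].tolist(),col,1)
    out.append(im)
H=max(o.shape[0] for o in out); out=[cv2.copyMakeBorder(o,0,H-o.shape[0],0,0,0) for o in out]
o=np.hstack(out); cv2.imwrite("pics/ov.png",cv2.resize(o[:,:],None,fx=.85,fy=.85) if o.shape[1]>800 else o); print(o.shape)
```

```text
[ 0.00645323  0.02109106  0.10111951 -0.15495097] [[0.1, -1.7], [0.3, 0.4], [-0.5, -1.9], [0.5, -0.0], [-1.1, 2.2], [-1.3, 1.1], [-0.3, -0.9], [0.4, -0.1], [-0.4, -1.2], [0.5, -0.6], [-1.2, 1.3]]
(560, 928, 3)
```

View pics/ov.png

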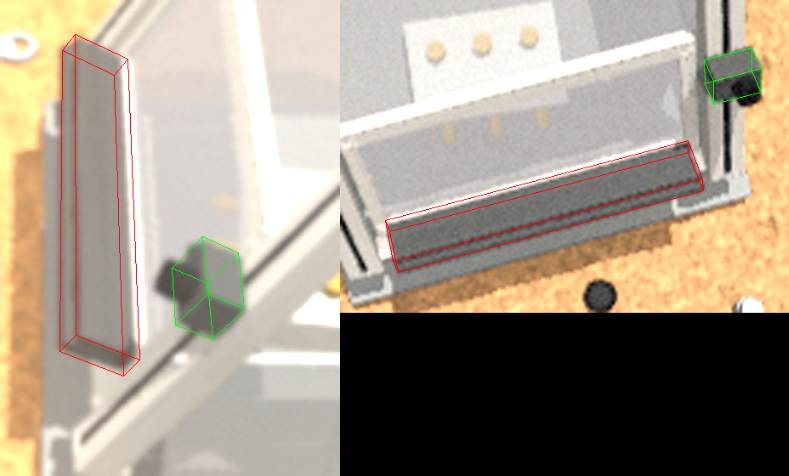

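Overlay matches: the pointer is about 101 mm above the lip along the slope. The cap and adapters are low, so they're clear. I'll lift and bring the hand in front of the enclosure with the fingers shut.

Emit:
{"name": "servo_tool", "arguments": {
  "plan": [
    [0, [0, 0, -3], [0, 0, 0]],
    [0, [0, 0, -3], [0, 0, 0]],
    [0, [0, 0, -3], [0, 0, 0]],
    [0, [-2.3, -3, -0.3], [0, 0, 0]],
    [0, [-2.3, -3, -0.3], [0, 0, 0]],
    [0, [-2.3, -3, -0.3], [0, 0, 0]],
    [0, [-2.3, -3, -0.3], [0, 0, 0]],
    [0, [-2.3, -3, -0.3], [0, 0, 0]],
    [0, [-2.3, -3, -0.3], [0, 0, 0]],
    [0, [-2.3, -3, -0.3], [0, 0, 0]],
    [0, [-2.3, -3, -0.3], [0, 0, 0]],
    [0, [-2.3, -3, -0.3], [0, 0, 0]],
    [0, [-2.3, -3, 0], [0, 0, 0]],
    [0, [-2.3, -3, 0], [0, 0, 0]],
    [0, [-2.3, -3, 0], [0, 0, 0]],
    [0, [-2.3, -3, 0], [0, 0, 0]],
    [0, [-2.3, -3, 0], [0, 0, 0]]
  ],
  "force": 20
}}

```text
time_s: 1.82
tool_pos: [0.3878, 0.0794, 0.3427]
tool_rot: [179.6, -0.1, 159.2]
force: [1.7, 0.1, -0.2]
grip_width: 0.0003
```

Emit:
{"name": "servo_tool", "arguments": {
  "plan": [
    [0, [-2, -3, 0], [0, 0, 7.1]],
    [0, [-2, -3, 0], [0, 0, 7.1]],
    [0, [-1, -2, 0], [0, 0, 7.1]],
    [0, [0, 0, 0], [0, 0, 7.1]],
    [0, [0, 0, 0], [0, 0, 7.1]],
    [0, [0, 0, 0], [0, 0, 7.1]],
    [0, [0, 0, 0], [0, 0, 7.1]],
    [0, [0, 0, 0], [0, 0, 7.1]],
    [0, [0, 0, 0], [0, 0, 7.1]],
    [0, [0, 0, 0], [0, 0, 7.1]],
    [0, [0, 0, 0], [0, 0, 7.1]],
    [0, [0, 0, 0], [0, 0, 7.1]],
    [0, [0, 0, 0], [0, 0, 7.1]],
    [0, [0, 0, 0], [0, 0, 7.1]],
    [0, [0, 0, 0], [0, 0, 7.1]],
    [0, [0, 0, 0], [0, 0, 7.1]],
    [0, [0, 0, 0], [0, 0, 7.1]],
    [0, [0, 0, 0], [0, 0, 7.1]],
    [0, [0, 0, 0], [0, 0, 7.1]],
    [0, [0, 0, 0], [0, 0, 7.1]]
  ]
}}

```text
time_s: 3.48
tool_pos: [0.3947, -0.0328, 0.347]
tool_rot: [-179.6, -1.0, 15.6]
force: [0.4, -0.3, 0.2]
grip_width: 0.0006
```

Emit:
{"name": "servo_tool", "arguments": {
  "plan": [
    [0, [4, 0, 0], [0, 0, 2.4]],
    [0, [4, 0, 0], [0, 0, 0]],
    [0, [4, 0, 0], [0, 0, 0]],
    [0, [0, 0, 0], [0, 7.1, 0]],
    [0, [0, 0, 0], [0, 7.1, 0]],
    [0, [0, 0, 0], [0, 7.1, 0]],
    [0, [0, 0, 0], [0, 7.1, 0]],
    [0, [0, 0, 0], [0, 7.1, 0]],
    [0, [0, 0, 0], [0, 7.1, 0]],
    [0, [0, 0, 0], [0, 7.1, 0]],
    [0, [0, 0, 0], [0, 7.1, 0]],
    [0, [0, 0, 0], [0, 3, 0]],
    [0, [0, 0, 0], [0, 0, 0]]
  ]
}}

```text
time_s: 4.57
tool_pos: [0.5705, 0.0026, 0.2988]
tool_rot: [-175.8, -37.8, 11.9]
force: [-0.7, 0.7, -0.2]
grip_width: 0.0006
```

```bash
cat >> h.py <<'E'
def rel():
    o=env.get_obs(); p=np.load("p.npy"); F=frame(p); M=R.from_euler('xyz',o["tool_rot"],degrees=True).as_matrix()
    d=F.T@(o["tool_pos"]-p[:3])
    Rt=np.c_[F[:,2],-F[:,1],F[:,0]]
    print("t",o["time_s"],"TCP in lip frame mm",(d*1000).round(1),"turn needed(tool,deg)",np.degrees(R.from_matrix(M.T@Rt).as_rotvec()).round(1),"q",o["qpos"].round(0),"F lip",(F.T@o["force"]).round(1))
    return o,p,F,M
E
python3 -c "
from h import *
rel()"
```

```text
t 4.5667 TCP in lip frame mm [-102.7   17.4  150.4] turn needed(tool,deg) [-3.1 22.1 -1.7] q [ 17. -17.  -8. 119. -27.  46. -55.] F lip [-0.4  0.8 -0.4]
```

```bash
cat >> h.py <<'E'
def go(*T):
    o,p,F,M=rel(); d=o["tool_pos"]
    for t in T:
        w=p[:3]+F@(np.array(t)/1000); print(t,"world",w.round(3),"tool shift cm",(M.T@(w-d)*100).round(2)); d=w
E
python3 -c "
from h import *
go((-70,0,-30),(20,0,-30))"
```

```text
t 4.5667 TCP in lip frame mm [-102.7   17.4  150.4] turn needed(tool,deg) [-3.1 22.1 -1.7] q [ 17. -17.  -8. 119. -27.  46. -55.] F lip [-0.4  0.8 -0.4]
(-70, 0, -30) world [ 0.514 -0.029  0.126] tool shift cm [-15.44   2.6    9.7 ]
(20, 0, -30) world [ 0.59  -0.011  0.081] tool shift cm [3.4  0.43 8.32]
```

Emit:
{"name": "servo_tool", "arguments": {
  "plan": [
    [0, [-1.7, 0.3, 1.1], [0, 0, 0]],
    [0, [-1.7, 0.3, 1.1], [0, 0, 0]],
    [0, [-1.7, 0.3, 1.1], [0, 0, 0]],
    [0, [-1.7, 0.3, 1.1], [0, 0, 0]],
    [0, [-1.7, 0.3, 1.1], [0, 0, 0]],
    [0, [-1.7, 0.3, 1.1], [0, 0, 0]],
    [0, [-1.7, 0.3, 1.1], [0, 0, 0]],
    [0, [-1.7, 0.3, 1.1], [0, 0, 0]],
    [0, [0, 0, 0], [-3, 0, -1.5]]
  ]
}}

```text
time_s: 5.32
tool_pos: [0.5233, -0.0252, 0.1453]
tool_rot: [179.8, -37.8, 14.2]
force: [-1.2, 0.6, -0.4]
grip_width: 0.0007
```

```bash
python3 -c "
from h import *
go((-50,0,-35),(20,0,-30))"
```

```text
t 5.3167 TCP in lip frame mm [-71.2   1.1  -8.6] turn needed(tool,deg) [-0.6 22.2  0.7] q [ 16. -16.  -6. 136. -36.  28. -38.] F lip [-0.7  0.8 -0.9]
(-50, 0, -35) world [ 0.529 -0.025  0.112] tool shift cm [-1.65  0.11  2.96]
(20, 0, -30) world [ 0.59  -0.011  0.081] tool shift cm [3.1  0.09 6.29]
```

Emit:
{"name": "servo_tool", "arguments": {
  "plan": [
    [0, [-0.6, 0, 1.1], [0, 0, 0]],
    [0, [-0.6, 0, 1.1], [0, 0, 0]],
    [0, [-0.5, 0, 1.1], [0, 0, 0]],
    [0, [0, 0, 0], [0, 0, 0]]
  ]
}}

```text
time_s: 5.65
tool_pos: [0.5304, -0.019, 0.1097]
tool_rot: [179.7, -37.8, 14.9]
force: [-0.7, -0.2, -0.4]
grip_width: 0.0003
```

```bash
python3 -c "
from h import *
go((14,0,-30))
crop('wrist',0,0,560,420,1.4,'pics/w1.png')"
```

```text
t 5.65 TCP in lip frame mm [-46.2   5.6 -35.3] turn needed(tool,deg) [-0.9 22.2  1.1] q [ 14. -11.  -5. 138. -41.  23. -32.] F lip [-0.4 -0.  -0.7]
(14, 0, -30) world [ 0.585 -0.012  0.084] tool shift cm [2.75 0.68 5.36]
```

View pics/w1.png

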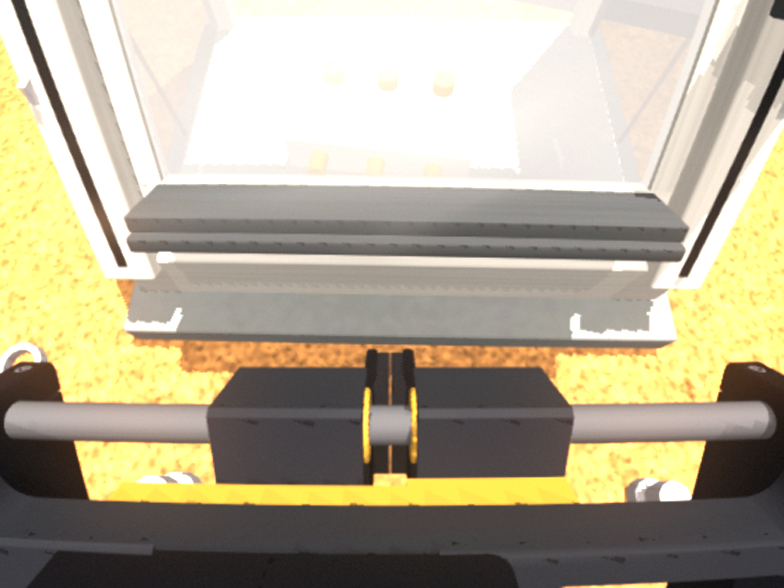

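The wrist view shows the lip spanning (130–685, ~240) and the fingertips at (390,352), centred and below it. Now I'll insert them under the lip.

Emit:
{"name": "servo_tool", "arguments": {
  "plan": [
    [0, [0.46, 0.12, 0.95], [0, 0, 0]],
    [0, [0.46, 0.12, 0.95], [0, 0, 0]],
    [0, [0.46, 0.12, 0.95], [0, 0, 0]],
    [0, [0.46, 0.12, 0.95], [0, 0, 0]],
    [0, [0.46, 0.12, 0.95], [0, 0, 0]],
    [0, [0.46, 0.1, 0.9], [0, 0, 0]],
    [0, [0, 0, 0], [0, 0, 0]]
  ]
}}

```text
time_s: 6.28
tool_pos: [0.5916, -0.0087, 0.0898]
tool_rot: [179.8, -38.1, 15.2]
force: [-0.6, -1.2, -0.4]
grip_width: 0.0003
```

```bash
python3 -c "
from h import *
go((14,0,-30),(18,0,-15))"
```

```text
t 6.2833 TCP in lip frame mm [ 17.5   1.5 -21.6] turn needed(tool,deg) [-1.3 21.9  1.3] q [ 11.  -1.  -5. 132. -46.  18. -28.] F lip [-0.5 -1.1 -0.8]
(14, 0, -30) world [ 0.585 -0.012  0.084] tool shift cm [-0.91  0.13 -0.01]
(18, 0, -15) world [ 0.596 -0.009  0.095] tool shift cm [ 1.54  0.04 -0.19]
```

Emit:
{"name": "servo_tool", "arguments": {
  "plan": [
    [0, [0.75, 0, -0.3], [0, 0, 0]],
    [0, [0.75, 0, -0.3], [0, 0, 0]],
    [0, [0.75, 0, -0.3], [0, 0, 0]]
  ]
}}

```text
time_s: 6.53
tool_pos: [0.5987, -0.0057, 0.1071]
tool_rot: [-179.9, -37.5, 15.0]
force: [-0.8, -1.3, -4.5]
grip_width: 0.0007
```

```bash
python3 -c "
from h import *
go((20,0,40))"
```

```text
t 6.5333 TCP in lip frame mm [15.3  2.9 -2.8] turn needed(tool,deg) [-1.5 22.5  1.1] q [ 11.  -2.  -5. 130. -39.  20. -36.] F lip [ 1.3 -1.1 -4.4]
(20, 0, 40) world [ 0.624 -0.003  0.142] tool shift cm [ 4.13  0.36 -1.21]
```

Bearing at about 4.4 N, which matches the window's friction. I'll carry on up.

Emit:
{"name": "servo_tool", "arguments": {
  "plan": [
    [0, [0.75, 0, -0.25], [0, 0, 0]],
    [0, [0.75, 0, -0.25], [0, 0, 0]],
    [0, [0.75, 0, -0.25], [0, 0, 0]],
    [0, [0.75, 0, -0.25], [0, 0, 0]],
    [0, [0.75, 0, -0.25], [0, 0, 0]]
  ]
}}

```text
time_s: 6.95
tool_pos: [0.613, -0.0011, 0.1372]
tool_rot: [-179.6, -36.6, 14.9]
force: [-0.6, -1.5, -5.6]
grip_width: 0.0004
```

```bash
python3 -c "
from h import *
go((15,0,75))
crop('scene',270,130,120,150,4,'pics/s2.png')"
```

```text
t 6.95 TCP in lip frame mm [13.3  4.  30.8] turn needed(tool,deg) [-1.6 23.4  1. ] q [ 11.  -3.  -6. 126. -31.  25. -46.] F lip [ 2.  -1.3 -5.3]
(15, 0, 75) world [0.637 0.    0.175] tool shift cm [ 4.11  0.45 -1.6 ]
```

View pics/s2.png

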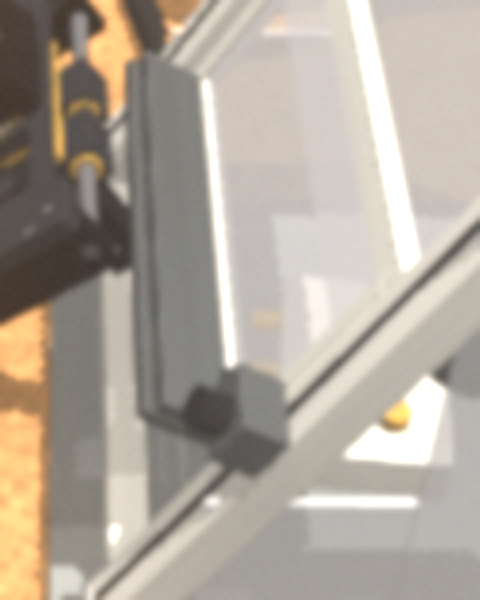

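Run:
```python
from h import *
p=np.load("p.npy"); c=env.read_camera("scene")
U=np.array([(130,62),(140,412)])/4+[269.5,129.5]
for s in (.03,.04,.05,.06): print(s,(proj(c,pts(p,[[0,.125,s-.008],[0,-.125,s-.008]]))-U).round(1).tolist())
```

```text
0.03 [[-7.0, 10.2], [-8.5, 11.2]]
0.04 [[-4.6, 7.1], [-5.6, 8.0]]
0.05 [[-2.1, 3.9], [-2.5, 4.8]]
0.06 [[0.4, 0.7], [0.6, 1.5]]
```

Emit:
{"name": "servo_tool", "arguments": {
  "plan": [
    [0, [0.75, 0, -0.22], [0, 0, 0]],
    [0, [0.75, 0, -0.22], [0, 0, 0]],
    [0, [0.75, 0, -0.22], [0, 0, 0]],
    [0, [0.6, 0, -0.18], [0, 0, 0]],
    [0, [0, 0, 0], [0, 0, 0]]
  ]
}}

```text
time_s: 7.47
tool_pos: [0.626, 0.002, 0.1599]
tool_rot: [-179.4, -36.1, 14.8]
force: [-1.8, 0.5, -0.6]
grip_width: 0.0004
```

Run:
```python
from h import *
rel()
a=env.read_camera('scene')["image"][110:280,275:395]; b=env.read_camera('top')["image"][85:200,215:380]
a=cv2.resize(a,None,fx=3.4,fy=3.4,interpolation=cv2.INTER_CUBIC)
b=cv2.resize(b[:,65:],None,fx=3.9,fy=3.9,interpolation=cv2.INTER_CUBIC)
b=cv2.copyMakeBorder(b,0,a.shape[0]-b.shape[0],0,0,0) 
o=np.hstack([a,b]);print(o.shape);cv2.imwrite("pics/st3.png",cv2.convertScaleAbs(o,alpha=1.8))
```

```text
t 7.4667 TCP in lip frame mm [13.4  4.1 57.1] turn needed(tool,deg) [-1.7 23.9  0.9] q [ 11.  -3.  -7. 123. -26.  28. -51.] F lip [-1.1  0.9 -1.3]
(578, 798, 3)
```

View pics/st3.png

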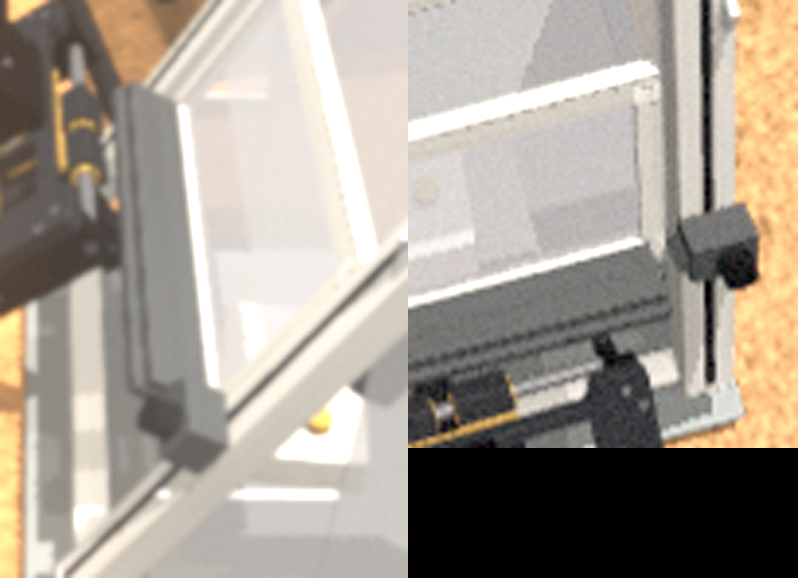

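The fingers are under the lip in the middle. Top crop: lip right corners at (655,245), (668,297) and (668,312), with the pointer's left tip at (670,237). So it still has a little way to go.

Run:
```python
from h import *
p=np.load("p.npy"); cs,ct=env.read_camera("scene"),env.read_camera("top")
U=np.array([(118,88),(130,385)])/3.4+[274.5,109.5]
T=(np.array([(668,297),(668,312),(655,245)])-[408,0])/3.9+[279.5,84.5]
for s in (.08,.085,.09,.095): print(s,(proj(cs,pts(p,[[0,.125,s-.008],[0,-.125,s-.008]]))-U).round(1).tolist(),(proj(ct,pts(p,[[0,-.125,s+.008],[0,-.125,s-.008],[.04,-.125,s+.008]]))-T).round(1).tolist())
# pointer tip at top (670,237)
t=(np.array([670,237])-[408,0])/3.9+[279.5,84.5]
for z in(.085,.09,.095,.1,.105): print(z,(proj(ct,pts(p,[[x,-.131,z] for x in(.0,.01,.02,.03)]))-t).round(1).tolist())
```

```text
0.08 [[-1.8, 3.8], [-1.3, 4.6]] [[0.9, 1.2], [1.1, 2.3], [-1.6, -0.1]]
0.085 [[-0.5, 2.1], [0.3, 2.9]] [[0.8, -0.3], [1.0, 0.8], [-1.7, -1.7]]
0.09 [[0.8, 0.4], [1.9, 1.2]] [[0.8, -1.9], [1.0, -0.7], [-1.8, -3.3]]
0.095 [[2.1, -1.2], [3.6, -0.6]] [[0.7, -3.5], [0.9, -2.3], [-1.9, -5.0]]
0.085 [[3.3, 16.8], [1.8, 13.1], [0.3, 9.4], [-1.1, 5.7]]
0.09 [[3.3, 15.2], [1.8, 11.5], [0.3, 7.8], [-1.2, 4.2]]
0.095 [[3.2, 13.6], [1.7, 9.9], [0.2, 6.2], [-1.3, 2.5]]
0.1 [[3.2, 12.0], [1.7, 8.3], [0.2, 4.6], [-1.3, 0.9]]
0.105 [[3.2, 10.4], [1.6, 6.7], [0.1, 2.9], [-1.4, -0.7]]
```

Emit:
{"name": "servo_tool", "arguments": {
  "plan": [
    [0, [0.6, 0, -0.2], [0, 0, 0]],
    [0, [0.6, 0, -0.2], [0, 0, 0]],
    [0, [0, 0, 0], [0, 0, 0]]
  ]
}}

```text
time_s: 7.92
tool_pos: [0.6309, 0.0032, 0.1679]
tool_rot: [-179.3, -35.8, 14.7]
force: [-2.2, -0.2, -0.6]
grip_width: 0.001
```

Run:
```python
from h import *
rel()
a=env.read_camera('scene')["image"][200:260,300:360]; b=env.read_camera('top')["image"][130:180,330:380]
a=cv2.resize(a,(400,400),interpolation=cv2.INTER_CUBIC)
b=cv2.resize(b,(400,400),interpolation=cv2.INTER_CUBIC)
cv2.imwrite("pics/st4.png",cv2.convertScaleAbs(np.hstack([a,b]),alpha=2.2))
```

```text
t 7.9167 TCP in lip frame mm [13.9  4.2 66.5] turn needed(tool,deg) [-1.8 24.2  0.9] q [ 11.  -2.  -7. 122. -25.  29. -53.] F lip [-1.6  0.3 -1.6]
```

View pics/st4.png

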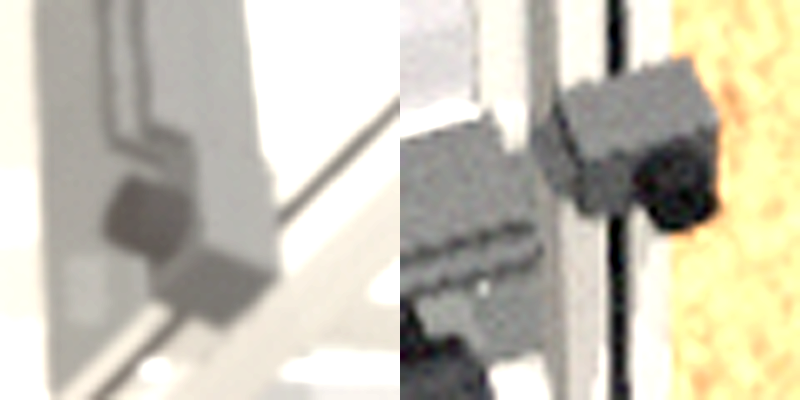

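Run:
```python
from h import *
p0=np.load("p.npy"); cs,ct=env.read_camera("scene"),env.read_camera("top")
def loc(q):  # q: y0 shift, x shift, s, a,d,zb
    dx,dy,s,a,d,zb=q
    lip=[[dx,dy-.125,s+.008],[dx,dy-.125,s-.008],[dx+.04,dy-.125,s+.008]]
    b=[[dx+x,dy+y,zz] for zz in(zb+.013,zb-.013) for x in(a,a+d) for y in(-.137,-.173)]
    return pts(p0,lip+b)
# idx:0 lip fu,1 lip fl,2 lip bu,3 tfl,4 tfr,5 tbl,6 tbr,7 bfl,8 bfr,9 bbl,10 bbr
S={0:(147,130),1:(112,145),4:(205,245),5:(266,165),6:(275,280),8:(150,290),10:(222,325)}
T={0:(540,230),1:(540,262),3:(583,160),4:(715,125),5:(562,88),6:(692,58),7:(587,212)}
k=60/400; su=np.array(list(S.values()))*k+[299.5,199.5]; tu=(np.array(list(T.values()))-[400,0])*.125+[329.5,129.5]
def f(q):
    P=loc(q); return np.r_[(proj(cs,P)[list(S)]-su).ravel(),(proj(ct,P)[list(T)]-tu).ravel()]
r=least_squares(f,[0,0,.09,.006,.021,.1],loss='soft_l1'); q=r.x
print("dx dy s a d zb",(q*1000).round(1),"gap mm",((q[5]-q[2])*1000).round(1)); e=r.fun.reshape(-1,2).round(1)
print(dict(zip(S,e[:len(S)].tolist()))); print(dict(zip(T,e[len(S):].tolist())))
J=r.jac; C=np.linalg.inv(J.T@J); g=np.array([0,0,-1,0,0,1]); print("sd per px mm",1000*np.sqrt(g@C@g))
```

```text
dx dy s a d zb [  1.   -0.6  92.8   5.1  21.2 102. ] gap mm 9.2
{0: [-0.1, -1.2], 1: [-0.2, 2.2], 4: [0.4, -0.5], 5: [0.5, -0.5], 6: [0.9, -1.1], 8: [-0.6, 2.0], 10: [-0.6, 1.1]}
{0: [0.1, -0.9], 1: [0.2, 0.2], 3: [-0.3, -0.3], 4: [1.0, -0.6], 5: [-0.9, 0.9], 6: [0.4, 0.0], 7: [-0.6, 1.7]}
sd per px mm 3.4113877948131663
```

Emit:
{"name": "servo_tool", "arguments": {
  "plan": [
    [0, [0.4, 0, -0.15], [0, 0, 0]],
    [0, [0.4, 0, -0.15], [0, 0, 0]],
    [0, [0, 0, 0], [0, 0, 0]]
  ]
}}

```text
time_s: 8.37
tool_pos: [0.634, 0.004, 0.1729]
tool_rot: [-179.3, -35.5, 14.7]
force: [-3.1, -0.9, -1.6]
grip_width: 0.0004
```

Run:
```python
from h import *
o,p,F,M=rel(); c=env.read_camera("wrist"); print({k:v for k,v in c.items() if k!="image"})
# where would pointer tip appear, now and after retreats in lip frame
K=np.array([[c["fx"],0,c["cx"]],[0,c["fy"],c["cy"]],[0,0,1]])
P=pts(p,[[.02,-.131,.101],[.0,-.125,.101],[0,.125,.101]])
for back in(0,.05,.1,.15):
  for up in(0,-.03):
    X=(P-(o["tool_pos"]+F@[-back,-.0,up]))@M; Xc=(np.c_[X,np.ones(3)]@np.linalg.inv(c["T_tool_cam"]).T)[:,:3]
    print(back,up,(cv2.projectPoints(Xc,np.zeros(3),np.zeros(3),K,np.array([c["k1"],0,0,0.]))[0].reshape(-1,2)).round(0).tolist())
```

```text
t 8.3667 TCP in lip frame mm [14.1  4.3 72.5] turn needed(tool,deg) [-1.8 24.5  0.8] q [ 11.  -2.  -8. 121. -24.  30. -54.] F lip [-2.1 -0.2 -3. ]
{'fx': 314.19489004838664, 'fy': 314.19489004838664, 'cx': 278.181291528752, 'cy': 216.50353201382194, 'k1': -0.05570297769810673, 'T_tool_cam': array([[ 6.82149784e-04, -9.58685622e-01, -2.84466893e-01,
         7.68698878e-02],
       [ 9.99999740e-01,  7.21023244e-04, -3.19369710e-05,
         5.64032320e-04],
       [ 2.35724757e-04, -2.84466797e-01,  9.58685864e-01,
        -1.62058633e-01],
       [ 0.00000000e+00,  0.00000000e+00,  0.00000000e+00,
         1.00000000e+00]])}Traceback (most recent call last):
  File "<stdin>", line 9, in <module>
cv2.error: OpenCV(4.12.0) /io/opencv/modules/calib3d/src/calibration_base.cpp:1490: error: (-215:Assertion failed) npoints >= 0 && (depth == CV_32F || depth == CV_64F) in function 'projectPoints'
```

Run:
```python
from h import *
c=env.read_camera("wrist")["image"]; print(c.mean()); cv2.imwrite("pics/w2.png",cv2.resize(c[0:300,300:560],None,fx=2,fy=2,interpolation=cv2.INTER_CUBIC))
```

```text
106.48375
```

View pics/w2.png

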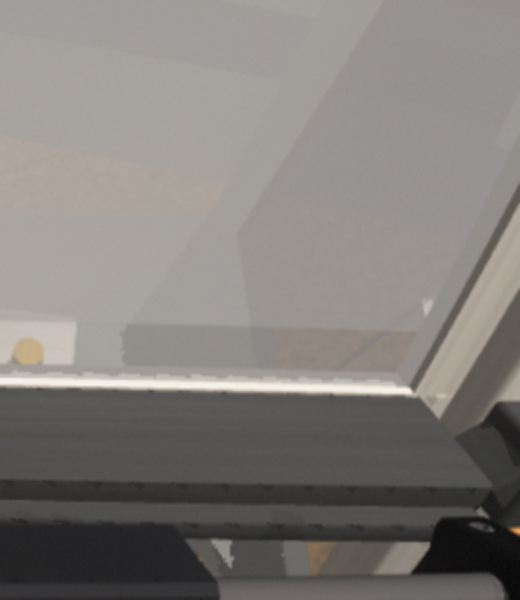

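The lip's right end and the wedge of the pointer at (455,437) almost coincide. I'll release downward, withdraw, and look squarely from in front of the lip's end.

Emit:
{"name": "servo_tool", "arguments": {
  "plan": [
    [0, [-0.9, 0, 0.4], [0, 0, 0]],
    [0, [-0.2, 0, -1], [0, 0, 0]],
    [0, [0, 0, -2], [0, 0, 0]],
    [0, [0, 0, -2], [0, 0, 0]],
    [0, [0, 0, -2], [0, 0, 0]],
    [0, [0, 0, -2], [0, 0, 0]],
    [0, [0, 0, -1.5], [0, 0, 0]],
    [0, [0, 3, 0], [0, 0, 0]],
    [0, [0, 3, 0], [0, 0, 0]],
    [0, [0, 3, 0], [0, 0, 0]],
    [0, [0, 3, 0], [0, 0, 0]],
    [0, [0, 0, 0], [0, 0, 0]],
    [0, [0, 0, 0], [0, 0, 0]]
  ]
}}

```text
time_s: 9.55
tool_pos: [0.6038, -0.1323, 0.2706]
tool_rot: [179.6, -37.6, 15.6]
force: [0.2, 1.1, -0.3]
grip_width: 0.0005
```

Run:
```python
from h import *
o,p,F,M=rel(); c=env.read_camera("wrist"); K=np.array([[c["fx"],0,c["cx"]],[0,c["fy"],c["cy"]],[0,0,1]])
T=np.array(c["T_tool_cam"]); cw=o["tool_pos"]+M@T[:3,3]; Rc=M@T[:3,:3]
print("cam in lip frame",((cw-p[:3])@F).round(3))
P=pts(p,[[.02,-.131,.101],[0,-.125,.101],[0,.125,.101]])
u=cv2.projectPoints(np.ascontiguousarray((P-cw)@Rc),np.zeros(3),np.zeros(3),K,np.array([c["k1"],0,0,0.]))[0].reshape(-1,2);print(u)
x,y=np.clip((u[1]-[75,60]).astype(int),0,[410,300]); print(x,y)
np.savez("w.npz",cw=cw,Rc=Rc,K=K,k1=c["k1"],x=x,y=y)
cv2.imwrite("pics/w3.png",cv2.convertScaleAbs(cv2.resize(c["image"][y:y+120,x:x+150],None,fx=5,fy=5,interpolation=cv2.INTER_CUBIC),alpha=1.5))
```

```text
t 9.55 TCP in lip frame mm [ -87.3 -121.5  126.8] turn needed(tool,deg) [-1.4 22.4  1.6] q [ 16.  -8.   6. 115. -30.  46. -36.] F lip [0.6 1.  0. ]
cam in lip frame [-0.208 -0.123  0.26 ]
[[2.91192644e+02 1.94571706e+02]
 [2.84057025e+02 2.08092831e+02]
 [1.23810133e-01 1.98212843e+02]]
209 148
```

View pics/w3.png

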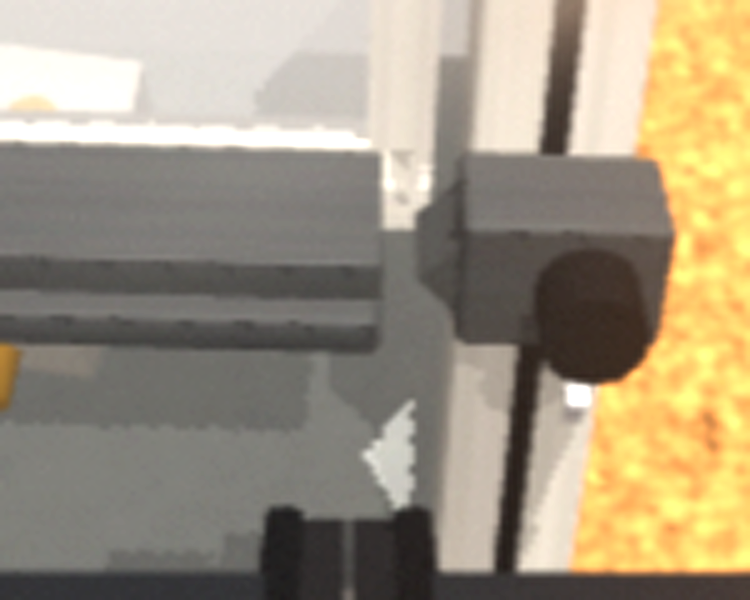

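Clear view: the lip's front is stepped. The mid-thickness edge, where the ledge meets the lower front face, is at y≈320 and the lip's end is at x=380. The pointer's tip edge is at (418, 215–253), and the block front face spans y 232–340. My first lip model ignored the step, so I'll refit with it.

```bash
cat > fit.py <<'E'
from h import *
p0=np.load("p.npy"); cs,ct=env.read_camera("scene"),env.read_camera("top"); W=np.load("w.npz")
h=.125
def lip(s,r): return [[r,h,s+.004],[r,-h,s+.004],[0,h,s-.008],[0,-h,s-.008],[0,h,s-.004],[0,-h,s-.004],[r,-h,s+.008],[r,-h,s],[0,-h,s]]
def blk(a,d,z): return [[x,y,zz] for zz in(z+.013,z-.013) for x in(a,a+d) for y in(-.137,-.173)]
def wp(P,dc): return cv2.projectPoints(np.ascontiguousarray((P-W["cw"]-dc)@W["Rc"]),np.zeros(3),np.zeros(3),W["K"],np.array([W["k1"],0,0,0.]))[0].reshape(-1,2)
# 0-8 lip, 9.. block: 9 tfl 10 tfr 11 tbl 12 tbr 13 bfl 14 bfr 15 bbl 16 bbr
S={0:(96,48),1:(97,418),2:(76,60),3:(74,428),10:(255,361),11:(297,320),12:(300,382),14:(222,392),16:(268,415),9:(250,300)}
T={0:(98,458),1:(638,312),4:(100,476),5:(640,335),9:(660,148),10:(742,122),11:(645,112),12:(725,87),13:(665,178)}
V={6:(381,262),7:(381,297),8:(380,320),3:(380,350),9:(465,232),10:(672,235),11:(465,153),12:(657,158),13:(460,341)}
A=lambda D:np.array(list(D.values()),float)
su=A(S)/4.2+[269.6,149.6]; tu=A(T)/4.8+[214.6,119.6]; vu=A(V)/5+[W["x"]-.4,W["y"]-.4]
def f(q):
    p=q[:4]; s,r,a,d,z=q[4:9]; dc=q[9:12]; ds=q[12:15]; dt=q[15:18]
    P0=pts(p,lip(0,r)+blk(a,d,z)); P1=pts(p,lip(s,r)+blk(a,d,z))
    return np.r_[(proj(cs,P0+ds)[list(S)]-su).ravel(),(proj(ct,P0+dt)[list(T)]-tu).ravel(),(wp(P1,dc)[list(V)]-vu).ravel(),q[9:18]/.002]
R0=least_squares(f,np.r_[p0,.098,.007,.006,.021,.101,np.zeros(9)],loss='soft_l1'); q=R0.x
print("p",q[:4].round(4),"s r a d z mm",(q[4:9]*1000).round(1),"GAP",((q[8]-q[4])*1000).round(1),"cam offs mm",(q[9:]*1000).round(1))
e=R0.fun[:-9].reshape(-1,2).round(1); i=0
for D in(S,T,V): print(dict(zip(D,e[i:i+len(D)].tolist()))); i+=len(D)
C=np.linalg.inv(R0.jac.T@R0.jac); g=np.zeros(18); g[4]=-1; g[8]=1; print("sd",1000*np.sqrt(g@C@g))
p,a,z=q[:4],q[6],q[8]
print("tip edge px expected",((wp(pts(p,[[a,-.131,z],[a+q[7],-.131,z]]),q[9:12])-[W["x"]-.4,W["y"]-.4])*5).round(0).tolist())
E
python3 fit.py
```

```text
p [ 0.5873 -0.0114  0.1174  0.23  ] s r a d z mm [98.6  5.   8.2 22.1 99.3] GAP 0.7 cam offs mm [-0.4  0.8  0.3  0.   1.6  0.7 -0.4 -0.5 -0.3]
{0: [0.2, -0.1], 1: [0.2, 0.1], 2: [0.2, -0.2], 3: [-0.1, 0.4], 10: [0.2, 0.3], 11: [-0.1, -1.8], 12: [0.9, 0.1], 14: [-1.2, 2.1], 16: [-0.9, 1.1], 9: [0.1, -1.8]}
{0: [-0.5, 0.1], 1: [0.1, 0.5], 4: [0.3, 0.2], 5: [0.4, -0.3], 9: [-0.2, -0.5], 10: [0.5, 0.3], 11: [-0.4, -1.1], 12: [0.4, -0.5], 13: [-1.1, 1.7]}
{6: [0.7, -0.3], 7: [0.4, 0.3], 8: [0.5, -0.6], 3: [0.1, 0.8], 9: [-1.3, -1.6], 10: [0.6, -0.5], 11: [-1.9, 0.1], 12: [0.3, 0.6], 13: [-2.3, 1.0]}
sd 1.4152225554099576
tip edge px expected [[418.0, 286.0], [418.0, 213.0]]
```

```bash
python3 -c "
from h import *
o=env.get_obs(); print(o['time_s'],o['force'].round(1),abs(o['joint_velocities']).max())
print(env.sign_off())"
```

```text
9.7 [-0.6  0.4 -1. ] 0.7591442458713232
the job is handed in; nothing more can be done
None
```

I pushed the window up from beneath its lip with the shut fingers, raising it about 99 mm until the lip was level with the pointer. I then withdrew the hand and handed the job in at 9.7 s; it reports no verdict.

- **Level:** the final fit, using the scene, top and wrist cameras, puts the lip about 0.7 mm below the pointer tip (±1.5 mm, limit 8 mm).
- **Earlier estimate disagreed:** before the last push of about 6 mm, my rough model gave 9.2 mm still to go, which would have left about 3 mm. That model ignored the step in the lip's front edge; the final one fits the lip to within 1 pixel.
- **Remaining doubt:** the pointer block still fits only to about 2 pixels, so the true error could be a little larger than stated.
- **Contact:** the push forces I read were about 4–6 N, close to the window's friction. At hand-in the fingertips were about 9 cm out from the lip and the hand was touching nothing.
- **Not checked:** I saw no contact with the pointer, adapters, tools, cap or filter, but I did not measure their positions again at the end.

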